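# Set up the yoghurt warmer and uncover its inner lid

### The job

Set the yoghurt warmer going by pressing its keys fully down one at a time: first red, then yellow, then green. Then carry the nested lids by the orange knob from the cold hob to the pot and lower them gently, without dropping them, until the inner lid sits fully home on the rim, and let go of the knob; take the blue outer cover by its collar and lift it off alone, leaving the inner lid seated. Finish still holding the cover in the air, level and still, at least 10 cm higher than it sat; do not part the lids before the inner one is seated, and leave the cup, spice jar, timer and glass where they are.

Things in the scene. Friction and masses are not known exactly. Their poses are not given: they have to be found in the camera images.
- warmer: Electric yoghurt warmer, fixed to the worktop: white rounded housing 150 mm (its x) by 236 mm (its y), top 60 mm above the worktop. A white round pot stands 40 mm proud of the housing at y = +50 mm; three round keys lie in a row along its x at y = -80 mm. Origin: centre of its underside, z up.
- pot_mouth (a point): Centre of the pot's open round mouth, in the plane of its rim (100 mm above the worktop). Mouth 77 mm wide inside at the narrowest, rim 92 mm outside; free depth 35 mm.
- red_key_top (a point): Centre of the top of the red key (farthest from the robot), a spring push button 26 mm across, top 74 mm above the worktop and 14 mm above the housing; 6 mm travel, about 1.5 N to start and 5 N to push fully down; it springs back. Keys are 48 mm apart.
- yellow_key_top (a point): Centre of the top of the yellow key (middle); same size and spring.
- green_key_top (a point): Centre of the top of the green key (nearest the robot); same size and spring.
- red_key (a joint): Travel of the red key: 0 up, 0.006 m fully down.
- yellow_key (a joint): Travel of the yellow key: 0 up, 0.006 m fully down.
- green_key (a joint): Travel of the green key: 0 up, 0.006 m fully down.
- inner_lid: White inner lid with an orange knob, loose, about 180 g, under the outer cover on the cold black hob (6 mm above the worktop). Origin: centre of its underside, z up. In mm from there: plug 72 across to z=12 (chamfered foot), flange 90 across z=12..17, boss 29 to z=24, stem 16, knob 22 across z=48..73. Seated, its flange lies on the pot's rim, its origin 12 below pot_mouth.
- knob (a point): Point on the inner lid's axis at the middle of the orange knob, 61 mm above the lid's origin: a good place to grip; the knob stands 28 mm clear above the outer cover's collar.
- outer_cover: Blue outer cover, loose, about 140 g: plate 112 mm across, 4 mm thick, skirt 15 mm down; on top a collar 48 mm across, 24 mm high, through which the orange knob sticks out. Origin: on the axis, plane of the plate's underside, z up. Rests on the inner lid's flange, origin 17 mm above that lid's, 2 mm side play; lifting the knob lifts both, the collar the cover alone.
- collar (a point): Point on the outer cover's axis at half height of the collar, 16 mm above the cover's origin; grip the collar across its 48 mm with the knob between the fingers (the knob's top is 28 mm above the collar's top).
- mug: Bystander, loose: small striped white cup 63x87x52 mm. Origin: centre of its underside.
- spice_jar: Bystander, loose: spice jar with a green cap, 42 mm across, 97 mm high. Origin: centre of its underside.
- timer: Bystander, loose: white and pale blue wind-up kitchen timer, 65 mm across, 48 mm high. Origin: centre of its underside.
- glass_3: Bystander, loose: upturned clear drinking glass, 76 mm across, 86 mm high. Origin: centre of its underside.

How it is judged:
By the outcome, as a careful person would: the job done as asked, in the order asked, and still so for the second after the job is handed in, while the arm keeps its last pose, push and grip.
It also fails if it takes over 61 s, if anything falls off the work surface, if the arm or the gripper's body presses on something with over 40 N, if the wrist force passes 120 N, or if a joint passes its speed limit or range.

### The arm

A 6-joint arm with a two-finger parallel gripper is mounted at the origin on a cart in front of the work surface, level with it; the furniture and walls round the work are solid. World frame = base frame: x ahead of the robot, y to its left, z up, the work surface at z = 0. Lengths are in mm, angles in rad, forces in N, time in s.
With the tool pointing down it reaches from about 375 to 925 mm from the base axis. Payload 5.7 kg.
Tool frame: the origin (TCP) lies midway between the tips of the shut fingers; the grasp point (between the pads) lies 19 mm behind it; z points along the fingers, y is the line along which they close (so a half turn about z gives the same grasp; the last joint's range is limited). The gripper opens to 85 mm and grips with 20 to 120 N. Pads are 22 mm wide; open, the fingers measure 114 mm over their backs; the gripper's body (76 mm by 85 mm) begins 54 mm behind the grasp point. The pads swing forward as they close: fully open they stand 13 mm farther back than shut.
Start: joints at [-1.282, 0.359, 1.51, -0, 1.272, -0.115], TCP at [235.73, -551.715, 193.267] pointing down, gripper open.
Joint ranges: [-2.97, 2.97], [-1.01, 2.36], [0.21, 2.38], [-0.96, 4.11], [0.2, 2.71], [-2.98, 2.98]. Speed limits (rad/s): [2.39, 2.39, 3.14, 3.14, 3.14, 3.14].

### API

Orientations are given as a unit quaternion [x, y, z, w].
In Python, from plant import ctrl gives the robot as it stands.
- The arm moves only by the tool send_rows, never from a script. Its argument "plan" is a list of rows, each a list of 7 numbers: the shift along the tool's x, y, z in units of 50 cm (1.0 is 50 cm), then the turn, a rotation vector about the tool's x, y, z in units of 90 degrees (1.0 is 90 degrees), then the opening, from 0 (shut) to 1 (fully open). A call has 1 to 8 rows; each row is the pose to reach, as a shift and turn from the pose commanded when the call began, along the tool's axes at that moment; what a row does not reach only later rows make up. A row lasts 1/8 s, in which the tool goes at most 62.5 mm and 10.7 degrees, less where a joint would pass 70% of its speed; a pose out of reach is approached as far as the arm can. A call with a number of a shift or a turn outside -1 to 1 is refused whole. A call with a gripper value outside its range is refused whole. The fingers move at their own pace and stop on an object; "newtons" is the grip in N (left out, the last holds). Time passes only in rows, so rows that repeat a pose let the fingers close. It gives the time, the measured TCP pose, the force, the opening and the grip force at its end, in the units of the state.
- ctrl.observe(): the state, without advancing time (a new reading comes with each control period).
- ctrl.snapshot(name): name is "scene" or "top" or "wrist"; returns (picture, depth): 480x640x3 uint8, red, green, blue; 480x640 float32, mm along the optical axis (not along the pixel's ray), 0 where there is no reading.
- ctrl.get_calibration(name): a dict with "mtx" (3x3 intrinsics, pixels), "R" (3x3) and "t" (3): a world point X has camera coordinates R X + t. Camera axes: x right, y down, z forward; pixel columns grow to the right and rows downward; lengths in mm; the calibration is good to about 2 mm. A picture is of the moment at which its call begins: read the wrist's pose just before it. get_calibration takes no time and is no camera call; for the wrist camera it gives the pose at the moment of the call.
- ctrl.close_job(): hands the job in; it is judged then, once.
The state is a dict: "time_s": time; "q": joint angles; "dq": joint speeds; "joint_torque": joint torques, N m; "ee_pos": TCP position; "orientation": TCP orientation; "ft_force": force on the tool from outside, world axes, zero at the start; "torque": the same for the moment, N m; "grip_width": opening from 0.0 (shut) to 1.0 (fully open); "gripper_force": force on a finger pad.
Only numpy, scipy, OpenCV 4.12 (cv2) and the standard library are available. Lean on these libraries where they do the work, as an engineer would, in place of code of your own. Each camera call takes 0.05 s, during which the arm holds its last target. There are 200 camera calls.

## Working session

There is one attempt and no reset: what is moved stays moved. The work goes in short steps, Python scripts to look and compute and a tool call to move; the robot and the scene stay as the last step left them, time stands still between calls to the robot, and variables do not carry over. Pictures are saved under pics/ and viewed, at most 10 in all, crops included, and the job is handed in when it is done.

Besides the shell and the picture viewer there is one more tool, called after "Request:" by a JSON object that holds its "method" and its "body", one argument or row to a line. send_rows: Moves the arm, as the interface text tells. Its arguments: {"type":"object","properties":{"plan":{"type":"array","items":{"type":"array","items":{"type":"number"}}},"newtons":{"type":"number"}},"required":["plan"]}

```bash
ls; mkdir -p pics; python3 - <<'E'
from plant import ctrl
import cv2,numpy as np
s=ctrl.observe();print(s)
for n in ("scene","top"):
    p,d=ctrl.snapshot(n); cv2.imwrite(f"pics/{n}0.png",p[:,:,::-1]); np.save(f"{n}_d.npy",d)
    c=ctrl.get_calibration(n);print(n,c)
E
```

```text
pics
{'time_s': 0.0, 'q': array([-1.28208108e+00,  3.59514086e-01,  1.51146034e+00,  1.22352969e-05,
        1.27246549e+00, -1.15092310e-01]), 'dq': array([ 0.00011866, -0.00091677,  0.00069363, -0.00039817, -0.00060382,
        0.00179642]), 'joint_torque': array([-3.68957888e-03, -5.27636182e+01, -2.78624243e+01, -5.40426645e-04,
        1.33233389e-02,  7.61194467e-07]), 'ee_pos': array([ 235.53946344, -551.01609691,  192.43760578]), 'orientation': array([ 9.79686523e-01,  2.00532948e-01, -7.42571940e-05, -9.20657936e-04]), 'ft_force': array([-0.01541112,  0.45320567, -0.03062959]), 'torque': array([ 0.03078963,  0.00654662, -0.02071439]), 'gripper_force': 0.0, 'grip_width': 1.0010424588417235}
scene {'mtx': array([[499.57638152,   0.        , 322.34941717],
       [  0.        , 499.57638152, 240.68207101],
       [  0.        ,   0.        ,   1.        ]]), 'R': array([[-0.86767693, -0.49685516, -0.01648339],
       [-0.19958196,  0.37852209, -0.90381861],
       [ 0.45530626, -0.78093277, -0.4275982 ]]), 't': array([589.95111474, 186.86071627, 946.69031366])}
top {'mtx': array([[525.07980759,   0.        , 318.85655846],
       [  0.        , 525.07980759, 240.30934713],
       [  0.        ,   0.        ,   1.        ]]), 'R': array([[-0.00835011, -0.99899502,  0.04403666],
       [-0.99331028,  0.00321428, -0.11543117],
       [ 0.11517362, -0.04470593, -0.99233886]]), 't': array([  79.9001789 ,  637.7330981 , 1346.48971037])}
```

View pics/top0.png

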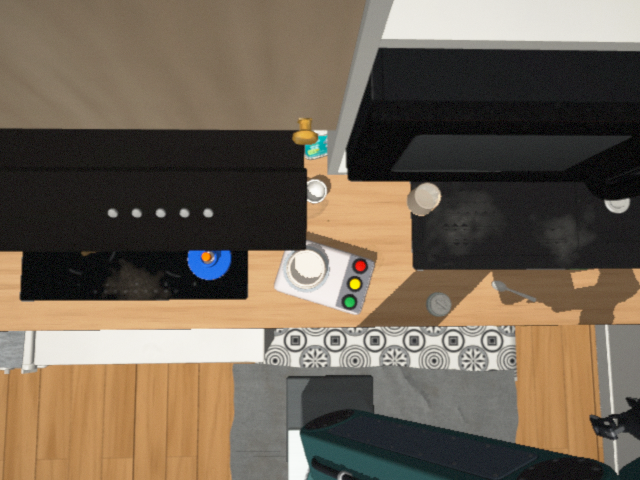

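View pics/scene0.png

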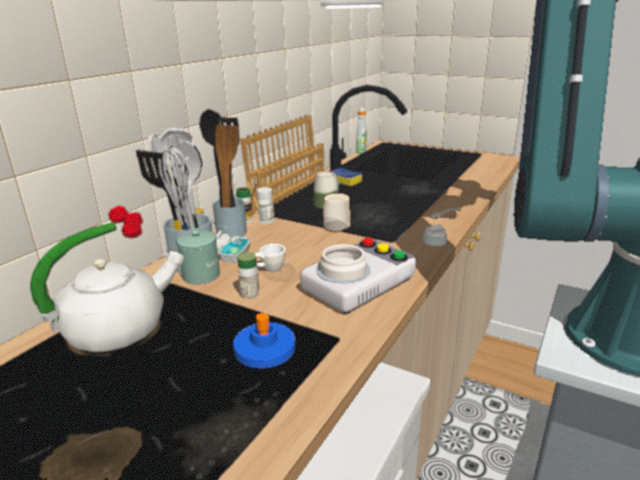

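The top view shows the lids at about (208,258), beside a hood edge at row 250. The pot is at (307,266), and the keys are red (360,266), yellow (355,284) and green (349,302). The scene view shows the lids at (264,340) and the keys at (368,243), (383,248) and (399,255), with the jar, cup and glass behind the warmer.

```bash
cat > h.py <<'E'
import cv2,numpy as np
from plant import ctrl
def ray(c,u,v,z):
    R,t,K=c["R"],c["t"],c["mtx"]
    o=-R.T@t; d=R.T@np.linalg.inv(K)@np.array([u,v,1.]); return o+d*(z-o[2])/d[2]
def pt(c,u,v,dep): return c["R"].T@(np.linalg.inv(c["mtx"])@np.array([u,v,1.])*dep-c["t"])
HSV=dict(red=[(0,150,80),(6,255,255)],yellow=[(22,150,100),(34,255,255)],green=[(50,120,60),(85,255,255)],
 blue=[(100,150,60),(125,255,255)],orange=[(7,180,120),(19,255,255)])
def blobs(p,col,roi=None,amin=30):
    m=cv2.inRange(cv2.cvtColor(p,cv2.COLOR_RGB2HSV),*map(np.array,HSV[col]))
    if roi: k=np.zeros_like(m);k[roi[1]:roi[3],roi[0]:roi[2]]=1;m=m*k
    n,l,st,ce=cv2.connectedComponentsWithStats(m)
    return sorted([(int(st[i,4]),ce[i].round(1),st[i,:4].tolist()) for i in range(1,n) if st[i,4]>=amin],key=lambda a:-a[0])
E
python3 - <<'E'
from h import *
for n,roi in (("top",(150,180,400,320)),("scene",(200,220,430,380))):
    p=cv2.imread(f"pics/{n}0.png")[:,:,::-1].copy();d=np.load(f"{n}_d.npy");c=ctrl.get_calibration(n)
    for col,z in (("red",74),("yellow",74),("green",74),("blue",30),("orange",79)):
        for a,ce,bb in blobs(p,col,roi,15)[:2]:
            dd=d[int(ce[1]),int(ce[0])]
            print(n,col,a,ce,bb,"ray",ray(c,*ce,z).round(),"depth",pt(c,*ce,dd).round())
    if n=="top":
        for u,v in ((200,247),(200,230),(270,247),(307,266),(288,266),(326,266),(317,190),(425,198),(370,150),(440,305),(250,247),(200,175)): print(u,v,pt(c,u,v,d[v,u]).round())
E
```

```text
top red 98 [359.9 265.6] [355, 261, 11, 11] ray [568. -26.  74.] depth [568. -26.  73.]
top yellow 102 [354.7 283.7] [349, 278, 12, 12] ray [522. -12.  74.] depth [523. -13.  71.]
top green 97 [349.2 301.6] [344, 296, 11, 12] ray [477.   2.  74.] depth [477.   3.  75.]
top blue 978 [209.3 263.9] [187, 250, 45, 31] ray [578. 362.  30.] depth [578. 362.  27.]
top orange 58 [206.  256.5] [202, 253, 9, 8] ray [593. 363.  79.] depth [593. 363.  74.]
200 247 [549. 260. 729.]
200 230 [567. 255. 762.]
270 247 [549. 171. 728.]
307 266 [569. 108.  67.]
288 266 [567. 156. 101.]
326 266 [569.  60.  62.]
317 190 [778.  79.  10.]
425 198 [ 740. -194.   95.]
370 150 [659.  48. 794.]
440 305 [ 467. -237.   45.]
250 247 [549. 196. 731.]
200 175 [625. 248. 805.]
scene red 77 [367.5 240.8] [362, 237, 11, 9] ray [565. -18.  74.] depth [566. -20.  73.]
scene yellow 88 [382.7 247.9] [377, 244, 12, 9] ray [518.   0.  74.] depth [520.  -3.  72.]
scene green 83 [398.7 254.6] [393, 251, 12, 8] ray [473.  15.  74.] depth [473.  14.  73.]
scene green 65 [247.7 264. ] [240, 260, 15, 8] ray [746. 211.  74.] depth [730. 229.  86.]
scene blue 2197 [264.2 346.1] [232, 322, 64, 47] ray [580. 384.  30.] depth [580. 384.  30.]
scene orange 204 [262.2 322.1] [256, 313, 13, 21] ray [582. 381.  79.] depth [589. 373.  72.]
```

```bash
cat >> h.py <<'E'
from scipy.spatial.transform import Rotation as Ro
def go(xyz,yaw):
    s=ctrl.observe();R=Ro.from_quat(s["orientation"])
    T=Ro.from_euler("z",yaw,degrees=True)*Ro.from_quat([1,0,0,0])
    sh=R.inv().apply(np.array(xyz)-s["ee_pos"])/500; tu=(R.inv()*T).as_rotvec(degrees=True)/90
    print("t",round(s["time_s"],2),"at",s["ee_pos"].round(1),"ft",s["ft_force"].round(1),"row",sh.round(4),tu.round(4))
E
python3 - <<'E'
from h import *
go((500,-5,260),73)
c=ctrl.get_calibration("wrist");s=ctrl.observe();R=Ro.from_quat(s["orientation"])
print(c["mtx"]); print("cam in tool",R.inv().apply(-c["R"].T@c["t"]-s["ee_pos"]),"cam axes in tool (cols)\n",(R.inv().as_matrix()@c["R"].T).round(2))
E
```

```text
t 0.1 at [ 235.5 -551.1  192.5] ft [0.3 0.  0.8] row [ 0.9155 -0.7968 -0.1334] [-0.001  -0.0006 -0.5541]
[[424.89176452   0.         321.11291298]
 [  0.         424.89176452 244.02100997]
 [  0.           0.           1.        ]]
cam in tool [ 7.75838954e+01  7.52000204e-02 -1.80132433e+02] cam axes in tool (cols)
 [[ 0.   -0.95 -0.3 ]
 [ 1.    0.   -0.  ]
 [ 0.   -0.3   0.95]]
```

Request:
{"method": "send_rows", "body": {
  "plan": [
    [0.9155, -0.7968, -0.1334, 0, 0, -0.5541, 0],
    [0.9155, -0.7968, -0.1334, 0, 0, -0.5541, 0],
    [0.9155, -0.7968, -0.1334, 0, 0, -0.5541, 0],
    [0.9155, -0.7968, -0.1334, 0, 0, -0.5541, 0],
    [0.9155, -0.7968, -0.1334, 0, 0, -0.5541, 0],
    [0.9155, -0.7968, -0.1334, 0, 0, -0.5541, 0],
    [0.9155, -0.7968, -0.1334, 0, 0, -0.5541, 0],
    [0.9155, -0.7968, -0.1334, 0, 0, -0.5541, 0]
  ]
}}

```text
time_s: 1.1
ee_pos: [452.7, -102.4, 248.1]
orientation: [0.804, 0.595, 0.0, 0.0]
ft_force: [0.9, -0.5, 0.3]
grip_width: -0.001
gripper_force: 0.0
```

Request:
{"method": "send_rows", "body": {
  "plan": [
    [0, 0, 0, 0, 0, 0, 0],
    [0, 0, 0, 0, 0, 0, 0]
  ]
}}

```text
time_s: 1.35
ee_pos: [451.9, -104.3, 247.6]
orientation: [0.803, 0.595, -0.0, -0.0]
ft_force: [0.6, -1.0, 0.4]
grip_width: 0.004
gripper_force: 0.0
```

```bash
cat >> h.py <<'E'
def look(cols,name=None):
    c=ctrl.get_calibration("wrist");p,d=ctrl.snapshot("wrist")
    if name: cv2.imwrite(f"pics/{name}.png",p[:,:,::-1])
    for col,z in cols:
        for a,ce,bb in blobs(p,col,None,150)[:2]: print(col,a,ce,bb,"ray",ray(c,*ce,z).round(1),"dep",pt(c,*ce,d[int(ce[1]),int(ce[0])]).round(1))
    return c,p,d
E
python3 - <<'E'
from h import *
c,p,d=look([("red",74),("yellow",74),("green",74),("blue",30),("orange",79)],"w1")
# pot rim: points with height 90..105
v,u=np.nonzero(d>0); P=(np.linalg.inv(c["mtx"])@np.stack([u,v,np.ones_like(u)])*d[v,u]-c["t"][:,None]).T@c["R"]
m=(P[:,2]>96)&(P[:,2]<106)&(np.hypot(P[:,0]-569,P[:,1]-115)<70); Q=P[m]
print(len(Q),Q.mean(0),Q.min(0),Q.max(0)); 
if len(Q)>5: print(cv2.minEnclosingCircle(Q[:,:2].astype(np.float32)))
np.savez("w1.npz",P=P)
E
```

```text
red 1005 [434.6  66.9] [417, 49, 36, 36] ray [567.3 -25.6  74. ] dep [567.3 -25.6  74. ]
green 873 [312.   65.3] [296, 48, 33, 35] ray [477.2   3.   74. ] dep [477.2   3.   74.3]<stdin>:6: RuntimeWarning: Mean of empty slice.
  ret = um.true_divide(
Traceback (most recent call last):
ValueError: zero-size array to reduction operation minimum which has no identity
```

View pics/w1.png

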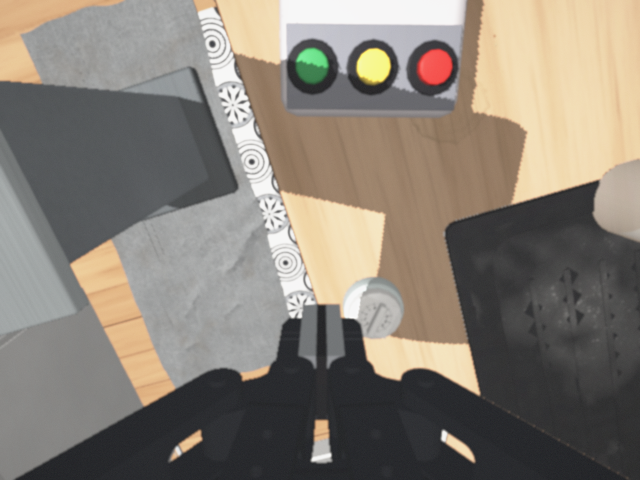

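The wrist view shows green (312,65), yellow (373,66) and red (435,67). They are 95 mm apart from end to end and at z 74, as they should be.

```bash
python3 - <<'E'
from h import *
go((567,-25.6,85),73)
E
```

```text
t 1.4 at [ 451.7 -104.9  247.6] ft [-0.4 -0.4  0.4] row [0.2194 0.1745 0.3248] [-0.0006  0.0003 -0.0001]
```

Request:
{"method": "send_rows", "body": {
  "plan": [
    [0.219, 0.1745, 0.2, 0, 0, 0, 0],
    [0.219, 0.1745, 0.3, 0, 0, 0, 0],
    [0.219, 0.1745, 0.325, 0, 0, 0, 0],
    [0.219, 0.1745, 0.325, 0, 0, 0, 0],
    [0.219, 0.1745, 0.325, 0, 0, 0, 0],
    [0.219, 0.1745, 0.325, 0, 0, 0, 0]
  ]
}}

```text
time_s: 2.15
ee_pos: [567.5, -26.8, 86.2]
orientation: [0.804, 0.594, -0.0, 0.0]
ft_force: [-0.6, 0.2, 0.6]
grip_width: -0.0
gripper_force: 0.0
```

```bash
python3 - <<'E'
from h import *
go((567,-25.6,66.5),73)
E
```

```text
t 2.15 at [567.5 -26.8  86.2] ft [-0.6  0.2  0.6] row [ 0.0019 -0.0017  0.0394] [ 0.0002  0.0002 -0.0011]
```

Request:
{"method": "send_rows", "body": {
  "plan": [
    [0, 0, 0.02, 0, 0, 0, 0],
    [0, 0, 0.03, 0, 0, 0, 0],
    [0, 0, 0.038, 0, 0, 0, 0],
    [0, 0, 0.038, 0, 0, 0, 0],
    [0, 0, 0.038, 0, 0, 0, 0],
    [0, 0, 0.038, 0, 0, 0, 0]
  ]
}}

```text
time_s: 2.9
ee_pos: [567.9, -25.1, 66.6]
orientation: [0.804, 0.595, 0.0, 0.0]
ft_force: [-0.5, -0.2, 0.2]
grip_width: -0.0
gripper_force: 0.0
```

```bash
python3 - <<'E'
from h import *
look([("red",74),("yellow",74),("green",74)],"w2")
s=ctrl.observe();print(s["ft_force"],s["torque"],s["ee_pos"])
p,d=ctrl.snapshot("scene");cv2.imwrite("pics/s2.png",cv2.resize(p[180:300,300:460,::-1],None,fx=4,fy=4))
E
```

```text
red 2072 [322.4 284. ] [295, 260, 56, 50] ray [569.9 -21.   74. ] dep [569.8 -21.3  73.3]
yellow 2597 [216.6 288. ] [188, 259, 58, 59] ray [524.7  -9.2  74. ] dep [524.6  -9.4  73.6]
green 2783 [111.1 286.9] [79, 258, 65, 58] ray [480.5   4.8  74. ] dep [480.6   4.9  74.2]
[-0.70469735 -0.84552368 -0.05473632] [ 0.02291877  0.01467239 -0.01359799] [567.90331341 -25.0857382   66.57994569]
```

View pics/s2.png

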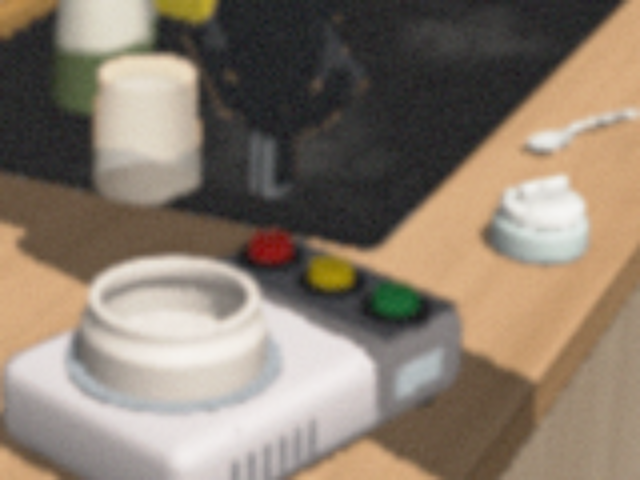

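The scene crop shows the fingertips at about (265,190), seemingly above the red key (270,248), with the key still up. I'll check the wrist view.

View pics/w2.png

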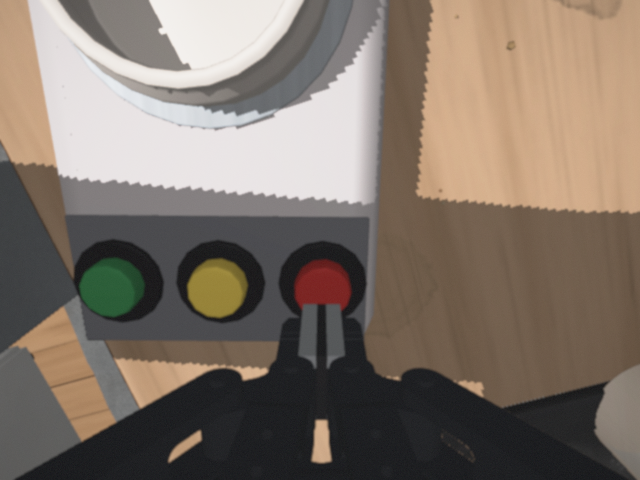

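```bash
python3 - <<'E'
from h import *
p,d=ctrl.snapshot("scene");c=ctrl.get_calibration("scene")
X=np.array([567.9,-25.1,66.6]);q=c["R"]@X+c["t"];print("tcp px",(c["mtx"]@q/q[2]).round(1),q[2])
for v in range(212,246,2): print(v,pt(c,366,v,d[v,366]).round(),p[v,366])
E
```

```text
tcp px [367.7 242.3   1. ] 1196.3821115188275
212 [568. -12. 149.] [26 24 26]
214 [571. -19. 141.] [67 71 74]
216 [571. -18. 137.] [ 97 100 102]
218 [569. -15. 133.] [100 102 102]
220 [568. -12. 129.] [102 102 104]
222 [567. -12. 125.] [90 95 96]
224 [568. -13. 119.] [ 99 103 103]
226 [568. -13. 114.] [ 97  99 101]
228 [567. -12. 109.] [94 93 93]
230 [ 653. -199.   12.] [49 46 47]
232 [ 647. -186.   12.] [43 43 44]
234 [ 645. -181.    9.] [32 31 33]
236 [ 641. -174.    7.] [58 43 46]
238 [573. -27.  76.] [106  47  45]
240 [571. -21.  74.] [119  31  14]
242 [568. -15.  72.] [131  22  13]
244 [568. -16.  66.] [128  21  23]
```

The wrist view shows the shut tips at (322,305), short of the key. They look higher than the reported TCP, so I'll measure where they are in the tool frame.

```bash
python3 - <<'E'
from h import *
s=ctrl.observe();R=Ro.from_quat(s["orientation"]);c=ctrl.get_calibration("wrist");p,d=ctrl.snapshot("wrist")
for v in (300,304,306,308,312,320,340,360):
  for u in (310,335): print(v,u,d[v,u],R.inv().apply(pt(c,u,v,d[v,u])-s["ee_pos"]).round(1))
print(s["ee_pos"])
E
```

```text
300 310 189.37799 [-3.4 -4.8 -7.1]
300 335 189.96835 [-3.6  6.4 -6.6]
304 310 189.8863 [-5.3 -4.8 -7.2]
304 335 190.15457 [-5.4  6.4 -6.9]
306 310 151.24962 [ 10.9  -3.8 -42.6]
306 335 150.15268 [ 11.4   5.  -43.6]
308 310 149.39427 [ 11.   -3.8 -44.5]
308 335 148.4801 [ 11.4   5.  -45.3]
312 310 146.04385 [ 11.2  -3.7 -47.9]
312 335 145.37424 [ 11.5   4.9 -48.6]
320 310 141.1655 [ 10.9  -3.6 -53.2]
320 335 140.02005 [ 11.4   4.7 -54.2]
340 310 129.06808 [ 10.8  -3.3 -65.9]
340 335 128.93118 [ 10.9   4.3 -66. ]
360 310 120.76224 [  9.7  -3.  -74.9]
360 335 117.081436 [ 11.7   3.9 -78.2]
[567.8220928  -25.09503522  66.52753531]
```

The shut tips actually end about 42 mm behind the reported TCP, and the scene camera agrees (tip at z about 107). Contact should come near ee z 32, so I'll press on with the force as a check.

Request:
{"method": "send_rows", "body": {
  "plan": [
    [0, 0, 0.03, 0, 0, 0, 0],
    [0, 0, 0.05, 0, 0, 0, 0],
    [0, 0, 0.06, 0, 0, 0, 0],
    [0, 0, 0.066, 0, 0, 0, 0],
    [0, 0, 0.07, 0, 0, 0, 0],
    [0, 0, 0.07, 0, 0, 0, 0]
  ]
}}

```text
time_s: 3.85
ee_pos: [567.2, -25.0, 31.5]
orientation: [0.804, 0.595, -0.0, -0.0]
ft_force: [-4.7, 0.1, 4.3]
grip_width: -0.0
gripper_force: 2.0
```

Request:
{"method": "send_rows", "body": {
  "plan": [
    [0, 0, 0.004, 0, 0, 0, 0],
    [0, 0, 0.006, 0, 0, 0, 0],
    [0, 0, 0.006, 0, 0, 0, 0]
  ]
}}

```text
time_s: 4.22
ee_pos: [567.8, -25.1, 29.9]
orientation: [0.804, 0.595, 0.0, 0.0]
ft_force: [-6.7, 1.4, 16.4]
grip_width: -0.006
gripper_force: 8.0
```

Force is 16 N, well past the 5 N stop, so red is fully down. Next is yellow.

Request:
{"method": "send_rows", "body": {
  "plan": [
    [0, 0, -0.04, 0, 0, 0, 0],
    [0, 0, -0.04, 0, 0, 0, 0],
    [0, -0.095, -0.04, 0, 0, 0, 0],
    [0, -0.095, -0.04, 0, 0, 0, 0],
    [0, -0.095, -0.02, 0, 0, 0, 0],
    [0, -0.095, -0.006, 0, 0, 0, 0],
    [0, -0.095, 0.0, 0, 0, 0, 0],
    [0, -0.095, 0.0, 0, 0, 0, 0]
  ]
}}

```text
time_s: 5.22
ee_pos: [523.9, -11.6, 29.8]
orientation: [0.804, 0.595, 0.001, 0.001]
ft_force: [-4.0, 1.1, 21.3]
grip_width: 0.002
gripper_force: 10.5
```

Request:
{"method": "send_rows", "body": {
  "plan": [
    [0, 0, 0.001, 0, 0, 0, 0],
    [0, 0, 0.001, 0, 0, 0, 0]
  ]
}}

```text
time_s: 5.48
ee_pos: [523.9, -11.5, 29.7]
orientation: [0.804, 0.595, 0.001, 0.001]
ft_force: [-5.8, 1.2, 25.6]
grip_width: -0.003
gripper_force: 12.7
```

```bash
python3 - <<'E'
from h import *
go((522,-11.2,30),73)
look([("red",74),("yellow",74),("green",74)])
E
```

```text
t 5.47 at [523.9 -11.5  29.7] ft [-5.8  1.2 25.6] row [-0.0005 -0.0039 -0.0006] [ 0.0014 -0.0003 -0.    ]
red 3969 [446.3 328.7] [411, 293, 73, 72] ray [567.6 -22.1  74. ] dep [567.7 -22.5  73.3]
yellow 611 [313.6 303.5] [285, 292, 64, 27] ray [525.1   1.3  74. ] dep [524.1  -1.5  67.7]
green 4028 [188.2 326.9] [151, 292, 75, 71] ray [479.6   5.7  74. ] dep [479.3   5.5  73.5]
```

The yellow top reads 67.7, so it is fully down. Red has sprung back to 73.3. Green is next.

Request:
{"method": "send_rows", "body": {
  "plan": [
    [0, 0, -0.04, 0, 0, 0, 0],
    [0, 0, -0.04, 0, 0, 0, 0],
    [0, -0.095, -0.04, 0, 0, 0, 0],
    [0, -0.095, -0.04, 0, 0, 0, 0],
    [0, -0.095, -0.02, 0, 0, 0, 0],
    [0, -0.095, -0.006, 0, 0, 0, 0],
    [0, -0.095, 0.0, 0, 0, 0, 0],
    [0, -0.095, 0.0, 0, 0, 0, 0]
  ]
}}

```text
time_s: 6.52
ee_pos: [478.3, 2.4, 29.6]
orientation: [0.804, 0.595, 0.001, 0.001]
ft_force: [-6.5, 0.7, 31.2]
grip_width: -0.001
gripper_force: 15.6
```

Request:
{"method": "send_rows", "body": {
  "plan": [
    [0, 0, 0.0, 0, 0, 0, 0],
    [0, 0, 0.0, 0, 0, 0, 0]
  ]
}}

```text
time_s: 6.78
ee_pos: [478.3, 2.4, 29.6]
orientation: [0.804, 0.595, 0.001, 0.001]
ft_force: [-6.4, 1.2, 31.5]
grip_width: -0.003
gripper_force: 15.5
```

```bash
python3 - <<'E'
from h import *
look([("red",74),("yellow",74),("green",74)])
go((500,20,230),73)
E
```

```text
red 4244 [574.1 328.3] [534, 293, 81, 71] ray [565.7 -21.4  74. ] dep [565.7 -21.3  74.1]
yellow 3958 [445.7 327.8] [410, 293, 73, 71] ray [521.8  -7.7  74. ] dep [521.7  -7.3  74.6]
green 705 [312.3 303.2] [284, 291, 65, 29] ray [479.1  15.5  74. ] dep [478.1  12.7  67.8]
t 6.83 at [478.3   2.3  29.6] ft [-6.7  0.7 32.7] row [ 0.0466  0.032  -0.4008] [ 0.0011 -0.0002  0.    ]
```

Green reads 67.8, so it is fully down. I'll lift and look at the pot.

Request:
{"method": "send_rows", "body": {
  "plan": [
    [0, 0, -0.12, 0, 0, 0, 0],
    [0, 0, -0.24, 0, 0, 0, 0.5],
    [0.2, 0.08, -0.34, 0, 0, 0, 1],
    [0.2, 0.08, -0.34, 0, 0, 0, 1],
    [0.2, 0.08, -0.34, 0, 0, 0, 1],
    [0.2, 0.08, -0.34, 0, 0, 0, 1]
  ]
}}

```text
time_s: 7.58
ee_pos: [543.8, 86.3, 196.7]
orientation: [0.804, 0.595, -0.001, -0.0]
ft_force: [-0.7, 0.9, 0.6]
grip_width: 0.998
gripper_force: 0.0
```

```bash
cat >> h.py <<'E'
def cloud(c,d):
    v,u=np.nonzero(d>0); return (np.linalg.inv(c["mtx"])@np.stack([u,v,np.ones_like(u)])*d[v,u]-c["t"][:,None]).T@c["R"]
def circ(Q):
    A=np.c_[2*Q[:,:2],np.ones(len(Q))];b=(Q[:,:2]**2).sum(1);x=np.linalg.lstsq(A,b,rcond=None)[0];return x[:2].round(1),round(float(np.sqrt(x[2]+x[0]**2+x[1]**2)),1)
def ring(P,x,y,z0,z1,r):
    Q=P[(P[:,2]>z0)&(P[:,2]<z1)&(np.hypot(P[:,0]-x,P[:,1]-y)<r)]
    if len(Q)>10: print("ring",len(Q),"z",np.median(Q[:,2]).round(1),"min",Q.min(0).round(1),"max",Q.max(0).round(1),"minEncl",cv2.minEnclosingCircle(Q[:,:2].astype(np.float32)),"fit",circ(Q))
    return Q
E
python3 - <<'E'
from h import *
c,p,d=look([("yellow",74)],"w3")
P=cloud(c,d); ring(P,561,113,96,104,60)
go((585,330,230),73)
E
```

```text
yellow 779 [331.1 336.2] [316, 321, 31, 32] ray [523.4  -7.9  74. ] dep [523.4  -8.2  73.5]
ring 3725 z 99.3 min [516.3  66.7  96. ] max [607.4 158.  101.6] minEncl ((561.7721557617188, 112.5005111694336), 45.87837600708008) fit (array([561.9, 112.8]), 42.6)
t 7.62 at [543.1  85.9 196.4] ft [-0.8  0.2  0.5] row [ 0.4913 -0.0629 -0.0676] [-0.0017  0.0009 -0.    ]
```

The pot centre is (561.8, 112.6) with a 46 mm rim radius, as expected. Next are the lids.

Request:
{"method": "send_rows", "body": {
  "plan": [
    [0.49, -0.063, -0.068, 0, 0, 0, 1],
    [0.49, -0.063, -0.068, 0, 0, 0, 1],
    [0.49, -0.063, -0.068, 0, 0, 0, 1],
    [0.49, -0.063, -0.068, 0, 0, 0, 1],
    [0.49, -0.063, -0.068, 0, 0, 0, 1],
    [0.49, -0.063, -0.068, 0, 0, 0, 1]
  ]
}}

```text
time_s: 8.38
ee_pos: [584.9, 328.4, 230.5]
orientation: [0.804, 0.595, -0.002, 0.0]
ft_force: [-0.1, -0.4, 0.1]
grip_width: 0.997
gripper_force: 0.0
```

```bash
python3 - <<'E'
from h import *
c,p,d=look([("blue",27),("orange",79)],"w4")
P=cloud(c,d); 
print("plate");Q=ring(P,587,370,22,31,62)
print("collar");ring(P,587,370,47,54,32)
print("knob");ring(P,587,370,75,83,20)
go((587,370,120),73)
E
```

```text
blue 11430 [319.5 151.8] [256, 88, 127, 129] ray [595.5 368.5  27. ] dep [597.2 373.1  78.1]
plate
ring 10122 z 26.3 min [538.5 309.6  22. ] max [648.9 420.8  30.9] minEncl ((594.1978759765625, 365.3468933105469), 55.94908142089844) fit (array([593.9, 365.5]), 42.1)
collar
ring 1275 z 50.0 min [570.7 341.6  47. ] max [618.1 388.8  53. ] minEncl ((594.3140869140625, 365.0376281738281), 23.839744567871094) fit (array([594.4, 365.3]), 20.4)
knob
ring 601 z 78.2 min [583.7 354.7  75.1] max [604.8 375.7  80.1] minEncl ((594.2428588867188, 365.13189697265625), 10.900592803955078) fit (array([594.3, 365.3]), 7.6)
t 8.43 at [585.  327.9 230.7] ft [ 0.4 -0.1  0.1] row [ 0.0821 -0.0205  0.2212] [-0.0011  0.0015 -0.0007]
```

View pics/w4.png

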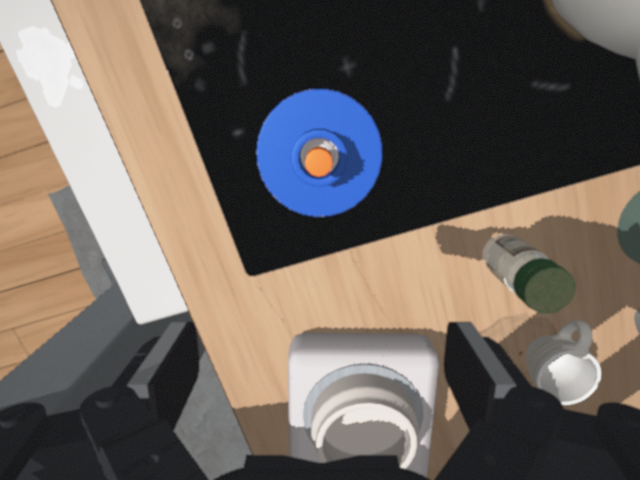

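The wrist view shows the cover at (319,152) and the knob at (319,162). Plate, collar and knob all centre on (594.3, 365.2), with z 26, 50 and 78 as expected. I'll look once more on the way, from the same relative pose I used for the pot, so any camera bias cancels.

Request:
{"method": "send_rows", "body": {
  "plan": [
    [0.015, -0.015, 0.108, 0, 0, 0, 1],
    [0.015, -0.015, 0.108, 0, 0, 0, 1],
    [0.015, -0.015, 0.108, 0, 0, 0, 1]
  ]
}}

```text
time_s: 8.8
ee_pos: [581.4, 338.1, 179.0]
orientation: [0.804, 0.594, 0.0, 0.0]
ft_force: [0.4, -0.4, 0.4]
grip_width: 0.999
gripper_force: 0.0
```

```bash
python3 - <<'E'
from h import *
c,p,d=look([])
P=cloud(c,d); 
for a in ((22,31,62),(47,54,32),(75,83,20)): ring(P,594,365,*a)
go((594.3,365.2,75),73)
E
```

```text
ring 13076 z 26.3 min [538.7 309.5  22. ] max [649.9 420.8  30.9] minEncl ((594.315673828125, 365.0702209472656), 55.93825912475586) fit (array([594.3, 365.1]), 42.4)
ring 1667 z 50.0 min [570.7 341.8  47. ] max [617.8 389.   52.4] minEncl ((594.291748046875, 365.1610412597656), 23.834840774536133) fit (array([594.3, 365.4]), 20.4)
ring 803 z 78.1 min [583.6 354.3  75.1] max [604.9 375.8  80.1] minEncl ((594.2034301757812, 364.993408203125), 10.889591217041016) fit (array([594.3, 365.4]), 7.5)
t 8.85 at [582.1 338.7 179.8] ft [ 0.5 -0.2  0.6] row [0.0575 0.0074 0.2098] [ 0.0011 -0.0008 -0.0007]
```

Request:
{"method": "send_rows", "body": {
  "plan": [
    [0.057, 0.0074, 0.08, 0, 0, 0, 1],
    [0.057, 0.0074, 0.16, 0, 0, 0, 1],
    [0.057, 0.0074, 0.24, 0, 0, 0, 1],
    [0.057, 0.0074, 0.3, 0, 0, 0, 1],
    [0.057, 0.0074, 0.325, 0, 0, 0, 1],
    [0.057, 0.0074, 0.325, 0, 0, 0, 1],
    [0.057, 0.0074, 0.325, 0, 0, 0, 1]
  ]
}}

```text
time_s: 9.72
ee_pos: [594.3, 366.2, 17.5]
orientation: [0.804, 0.595, 0.002, 0.0]
ft_force: [-0.4, -0.3, 0.6]
grip_width: 0.999
gripper_force: 0.0
```

```bash
python3 - <<'E'
from h import *
go((594.3,365.2,17),73)
c,p,d=look([])
P=cloud(c,d);ring(P,594,365,75,83,20);ring(P,594,365,22,31,62)
E
```

```text
t 9.72 at [594.3 366.2  17.5] ft [-0.4 -0.3  0.6] row [-0.002   0.0005  0.001 ] [ 0.0015 -0.0015 -0.    ]
ring 3108 z 78.0 min [583.4 354.2  75. ] max [604.8 376.3  80. ] minEncl ((594.3922729492188, 365.3855285644531), 11.19841480255127) fit (array([594.3, 366. ]), 7.7)
ring 34455 z 26.2 min [538.7 309.   22. ] max [649.7 420.9  31. ] minEncl ((594.248046875, 364.8236389160156), 56.24021530151367) fit (array([594. , 364.8]), 43.2)
```

Request:
{"method": "send_rows", "body": {
  "plan": [
    [-0.002, 0, 0, 0, 0, 0, 0],
    [-0.002, 0, 0, 0, 0, 0, 0],
    [-0.002, 0, 0, 0, 0, 0, 0],
    [-0.002, 0, 0, 0, 0, 0, 0],
    [-0.002, 0, 0, 0, 0, 0, 0],
    [-0.002, 0, 0, 0, 0, 0, 0]
  ],
  "newtons": 50
}}

```text
time_s: 10.52
ee_pos: [592.8, 364.7, 15.7]
orientation: [0.804, 0.595, 0.0, 0.0]
ft_force: [1.8, -1.3, 2.2]
grip_width: 0.239
gripper_force: 48.9
```

Request:
{"method": "send_rows", "body": {
  "plan": [
    [0, 0, -0.01, 0, 0, 0, 0],
    [0, 0, -0.02, 0, 0, 0, 0],
    [0, 0, -0.04, 0, 0, 0, 0],
    [0, 0, -0.06, 0, 0, 0, 0],
    [0, 0, -0.06, 0, 0, 0, 0]
  ]
}}

```text
time_s: 11.15
ee_pos: [593.5, 365.2, 47.0]
orientation: [0.804, 0.595, 0.001, 0.0]
ft_force: [0.7, 0.6, -4.5]
grip_width: 0.236
gripper_force: 49.1
```

```bash
python3 - <<'E'
from h import *
c,p,d=look([("blue",57)],"w5")
s=ctrl.observe();print(s["grip_width"]*85)
P=cloud(c,d);Q=ring(P,594,365,52,61,62)
A=np.c_[Q[:,:2]-Q[:,:2].mean(0),np.ones(len(Q))];print("plane slope",np.linalg.lstsq(A,Q[:,2],rcond=None)[0])
go((561.8,112.6,150),73)
E
```

```text
blue 33283 [322.5 253.6] [193, 160, 258, 207] ray [599.8 383.6  57. ] dep [601.1 388.   70.4]
blue 953 [321.2 391.8] [289, 376, 65, 26] ray [579.2 317.9  57. ] dep [579.2 317.9  57. ]
19.98685064514693
ring 30498 z 57.8 min [538.8 310.1  52. ] max [650.1 421.7  61. ] minEncl ((594.2512817382812, 365.7596130371094), 56.203590393066406) fit (array([594.7, 366.9]), 42.7)
plane slope [ 1.09927185e-02 -2.74197590e-03  5.77561835e+01]
t 11.2 at [592.9 364.9  46.3] ft [-0.4 -0.3 -3.9] row [-0.5006  0.0881 -0.2079] [ 0.0006 -0.0007  0.0001]
```

View pics/w5.png

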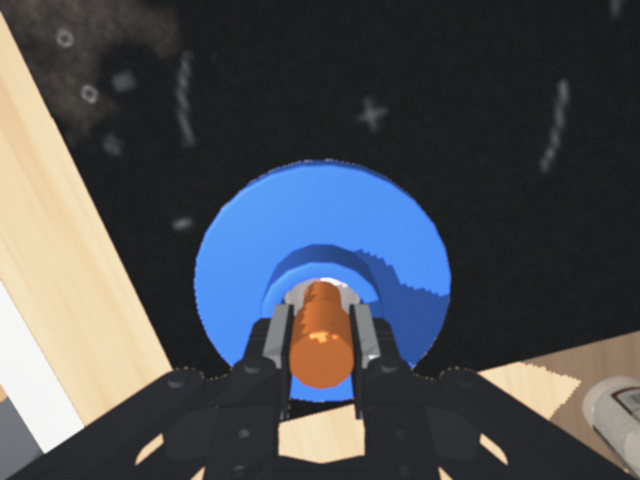

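The wrist view shows the knob held between the pads at (320,340), with the cover level under it. I'll carry it over the pot.

Request:
{"method": "send_rows", "body": {
  "plan": [
    [0, 0, -0.08, 0, 0, 0, 0],
    [-0.02, 0.003, -0.16, 0, 0, 0, 0],
    [-0.08, 0.014, -0.205, 0, 0, 0, 0],
    [-0.16, 0.028, -0.205, 0, 0, 0, 0],
    [-0.25, 0.044, -0.205, 0, 0, 0, 0],
    [-0.34, 0.06, -0.205, 0, 0, 0, 0],
    [-0.42, 0.074, -0.205, 0, 0, 0, 0],
    [-0.47, 0.083, -0.205, 0, 0, 0, 0]
  ]
}}

```text
time_s: 12.2
ee_pos: [562.6, 125.8, 147.7]
orientation: [0.804, 0.594, -0.0, -0.0]
ft_force: [0.5, 0.6, -4.0]
grip_width: 0.237
gripper_force: 49.7
```

Request:
{"method": "send_rows", "body": {
  "plan": [
    [-0.02, 0.003, 0, 0, 0, 0, 0],
    [-0.03, 0.005, 0, 0, 0, 0, 0],
    [-0.03, 0.005, 0, 0, 0, 0, 0],
    [-0.03, 0.005, 0, 0, 0, 0, 0]
  ]
}}

```text
time_s: 12.7
ee_pos: [561.6, 113.6, 147.9]
orientation: [0.804, 0.595, 0.0, -0.0]
ft_force: [0.1, 0.3, -3.5]
grip_width: 0.236
gripper_force: 49.7
```

```bash
python3 - <<'E'
from h import *
c,p,d=look([]);s=ctrl.observe();e=s["ee_pos"];print(s["grip_width"]*85)
P=cloud(c,d);z=e[2]+11
Q=ring(P,e[0],e[1],z-4,z+4,62)
go((561.3,112.3,112),73)
E
```

```text
19.949395269404572
ring 30986 z 158.7 min [506.8  60.5 154.9] max [617.8 171.8 162.9] minEncl ((562.0902099609375, 116.0166244506836), 55.97499465942383) fit (array([562.5, 117.2]), 42.3)
t 12.75 at [561.5 113.6 147.9] ft [ 0.8 -0.1 -3.8] row [-0.0026  0.0003  0.0718] [-0.     -0.0002  0.0007]
```

Request:
{"method": "send_rows", "body": {
  "plan": [
    [-0.003, 0, 0.03, 0, 0, 0, 0],
    [-0.003, 0, 0.06, 0, 0, 0, 0],
    [-0.003, 0, 0.078, 0, 0, 0, 0],
    [-0.003, 0, 0.084, 0, 0, 0, 0],
    [-0.003, 0, 0.084, 0, 0, 0, 0],
    [-0.003, 0, 0.084, 0, 0, 0, 0]
  ]
}}

```text
time_s: 13.5
ee_pos: [561.5, 111.3, 106.4]
orientation: [0.804, 0.595, 0.0, 0.0]
ft_force: [-0.3, 0.9, -3.6]
grip_width: 0.234
gripper_force: 49.6
```

Request:
{"method": "send_rows", "body": {
  "plan": [
    [0, 0, 0.004, 0, 0, 0, 0],
    [0, 0, 0.007, 0, 0, 0, 0],
    [0, 0, 0.009, 0, 0, 0, 0],
    [0, 0, 0.009, 0, 0, 0, 0]
  ]
}}

```text
time_s: 14.0
ee_pos: [560.9, 111.3, 101.4]
orientation: [0.804, 0.595, -0.0, -0.0]
ft_force: [-0.2, -0.0, -3.5]
grip_width: 0.237
gripper_force: 49.7
```

The plug is inside the mouth with no contact force. I'll keep lowering in small steps.

Request:
{"method": "send_rows", "body": {
  "plan": [
    [0, 0, 0.002, 0, 0, 0, 0],
    [0, 0, 0.004, 0, 0, 0, 0],
    [0, 0, 0.005, 0, 0, 0, 0],
    [0, 0, 0.006, 0, 0, 0, 0],
    [0, 0, 0.006, 0, 0, 0, 0]
  ]
}}

```text
time_s: 14.62
ee_pos: [561.0, 111.3, 98.4]
orientation: [0.804, 0.595, 0.0, -0.0]
ft_force: [-0.2, 0.0, -4.5]
grip_width: 0.232
gripper_force: 49.7
```

Request:
{"method": "send_rows", "body": {
  "plan": [
    [0, 0, 0.001, 0, 0, 0, 0],
    [0, 0, 0.002, 0, 0, 0, 0],
    [0, 0, 0.002, 0, 0, 0, 0]
  ]
}}

```text
time_s: 15.0
ee_pos: [561.2, 111.3, 97.6]
orientation: [0.804, 0.595, 0.0, 0.0]
ft_force: [0.4, -0.9, -2.3]
grip_width: 0.238
gripper_force: 49.8
```

Request:
{"method": "send_rows", "body": {
  "plan": [
    [0, 0, 0.001, 0, 0, 0, 0],
    [0, 0, 0.002, 0, 0, 0, 0],
    [0, 0, 0.002, 0, 0, 0, 0]
  ]
}}

```text
time_s: 15.38
ee_pos: [561.4, 111.3, 97.3]
orientation: [0.804, 0.595, 0.0, 0.0]
ft_force: [-1.7, 0.3, 5.7]
grip_width: 0.235
gripper_force: 50.6
```

```bash
python3 - <<'E'
from h import *
c,p,d=look([]);s=ctrl.observe();e=s["ee_pos"];print(e,s["ft_force"])
P=cloud(c,d);Q=ring(P,e[0],e[1],103,113,62)
A=np.c_[Q[:,:2]-Q[:,:2].mean(0),np.ones(len(Q))];print("plane slope",np.linalg.lstsq(A,Q[:,2],rcond=None)[0])
E
```

```text
[561.39995277 111.26371893  97.35506518] [-1.87338456 -0.73739894  5.13886763]
ring 31293 z 108.1 min [506.1  58.2 103. ] max [617.3 169.6 113. ] minEncl ((561.28515625, 113.66277313232422), 56.26284408569336) fit (array([562. , 115.1]), 42.2)
plane slope [ 2.64914343e-03 -3.92238266e-03  1.08146488e+02]
```

It is seated and level: plate top 108.1, against 109 nominal and the same -0.8 bias seen on the hob. Force has turned to +5 N. Releasing now.

Request:
{"method": "send_rows", "body": {
  "plan": [
    [0, 0, -0.001, 0, 0, 0, 0.4],
    [0, 0, -0.002, 0, 0, 0, 0.7],
    [0, 0, -0.002, 0, 0, 0, 1],
    [0, 0, -0.002, 0, 0, 0, 1],
    [0, 0, -0.002, 0, 0, 0, 1],
    [0, 0, -0.002, 0, 0, 0, 1]
  ]
}}

```text
time_s: 16.18
ee_pos: [561.0, 111.3, 97.4]
orientation: [0.804, 0.595, -0.0, -0.0]
ft_force: [-0.2, 0.3, 0.6]
grip_width: 1.001
gripper_force: 0.0
```

```bash
python3 - <<'E'
from h import *
s=ctrl.observe();R=Ro.from_quat(s["orientation"]);c,p,d=look([],"w6");e=s["ee_pos"];print(e,s["ft_force"],s["grip_width"])
for v in (440,460,470,478): print(v,R.inv().apply(pt(c,321,v,d[v,321])-e).round(1))
P=cloud(c,d);Q=ring(P,e[0],e[1],103,113,62);ring(P,e[0],e[1],129,136,30);ring(P,e[0],e[1],157,164,20)
go((561.4,113,72),73)
E
```

```text
[560.99781296 111.27631906  97.41031138] [-0.22582361  0.30096266  0.60174467] 1.0012183976336064
440 [-1.157e+02  1.000e-01  3.210e+01]
460 [-1.227e+02  1.000e-01  2.360e+01]
470 [ 1.000e+01  1.000e-01 -1.139e+02]
478 [ 1.080e+01  1.000e-01 -1.165e+02]
ring 35947 z 108.1 min [506.3  57.7 103. ] max [617.6 169.6 113. ] minEncl ((561.736328125, 113.50343322753906), 56.15743637084961) fit (array([561.6, 113.6]), 43.0)
ring 4586 z 131.9 min [537.9  91.5 129. ] max [585.5 137.7 136. ] minEncl ((561.6550903320312, 114.02313995361328), 23.98225212097168) fit (array([561.8, 114.6]), 20.3)
ring 3229 z 160.0 min [551.3 101.2 157. ] max [572.9 123.2 162.1] minEncl ((561.8944091796875, 112.31824493408203), 11.245729446411133) fit (array([562.2, 112.9]), 7.6)
t 16.23 at [561.  111.3  97.4] ft [ 0.2  0.5 -0.4] row [ 0.0035 -0.0001  0.0508] [-0.0001 -0.      0.    ]
```

View pics/w6.png

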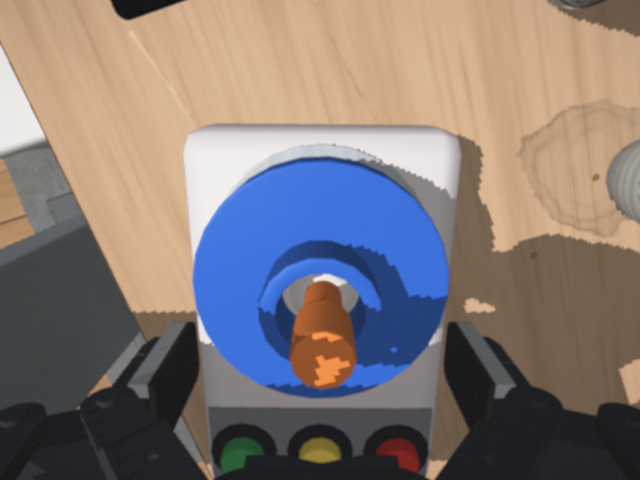

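The wrist view shows the lids on the pot, released, with the knob at (322,340) and the collar ring round it. The gripper body starts about 112 mm behind the TCP, so it clears the knob. I'll lower onto the collar.

Request:
{"method": "send_rows", "body": {
  "plan": [
    [0.005, 0.001, 0.02, 0, 0, 0, 1],
    [0.005, 0.001, 0.038, 0, 0, 0, 1],
    [0.005, 0.001, 0.048, 0, 0, 0, 1],
    [0.005, 0.001, 0.048, 0, 0, 0, 1],
    [0.005, 0.001, 0.048, 0, 0, 0, 1]
  ]
}}

```text
time_s: 16.85
ee_pos: [562.3, 113.5, 73.5]
orientation: [0.804, 0.595, 0.0, -0.0]
ft_force: [-0.3, 0.4, 0.2]
grip_width: 1.001
gripper_force: 0.0
```

Request:
{"method": "send_rows", "body": {
  "plan": [
    [0, 0, 0, 0, 0, 0, 0.75],
    [0, 0, 0, 0, 0, 0, 0.6],
    [0, 0, 0, 0, 0, 0, 0.5],
    [0, 0, 0, 0, 0, 0, 0.4],
    [0, 0, 0, 0, 0, 0, 0.4],
    [0, 0, 0, 0, 0, 0, 0.4]
  ],
  "newtons": 40
}}

```text
time_s: 17.6
ee_pos: [562.3, 113.6, 74.1]
orientation: [0.804, 0.595, 0.0, 0.0]
ft_force: [-1.7, -0.1, 5.4]
grip_width: 0.548
gripper_force: 40.6
```

Request:
{"method": "send_rows", "body": {
  "plan": [
    [0, 0, -0.004, 0, 0, 0, 0.4],
    [0, 0, -0.008, 0, 0, 0, 0.4],
    [0, 0, -0.014, 0, 0, 0, 0.4],
    [0, 0, -0.022, 0, 0, 0, 0.4],
    [0, 0, -0.03, 0, 0, 0, 0.4],
    [0, 0, -0.03, 0, 0, 0, 0.4]
  ]
}}

```text
time_s: 18.35
ee_pos: [562.6, 113.6, 88.9]
orientation: [0.804, 0.595, 0.0, 0.0]
ft_force: [-0.6, 0.2, -2.3]
grip_width: 0.548
gripper_force: 41.2
```

```bash
python3 - <<'E'
from h import *
s=ctrl.observe();c,p,d=look([]);e=s["ee_pos"];print(e,s["ft_force"],s["grip_width"])
P=cloud(c,d);Q=ring(P,e[0],e[1],117,130,62)
A=np.c_[Q[:,:2]-Q[:,:2].mean(0),np.ones(len(Q))];print("slope",np.linalg.lstsq(A,Q[:,2],rcond=None)[0])
ring(P,e[0],e[1],157,164,16)
E
```

```text
[562.62608375 113.56192829  88.94357644] [-0.60847481  0.21154523 -2.29843655] 0.5478971581638987
ring 36013 z 122.9 min [507.   57.2 117. ] max [618.8 169.3 130. ] minEncl ((562.6965942382812, 113.22466278076172), 56.3284912109375) fit (array([562.8, 113.3]), 43.8)
slope [ 1.98431389e-03 -3.34940419e-03  1.22963764e+02]
ring 3564 z 160.0 min [551.3 101.3 157. ] max [572.8 123.4 161.8] minEncl ((562.1875610351562, 112.22824096679688), 11.221063613891602) fit (array([562.3, 113. ]), 7.6)
```

The cover rose 15 mm and is level, and the knob stayed at 160. I'll lift straight on.

Request:
{"method": "send_rows", "body": {
  "plan": [
    [0, 0, -0.03, 0, 0, 0, 0.4],
    [0, 0, -0.08, 0, 0, 0, 0.4],
    [0, 0, -0.13, 0, 0, 0, 0.4],
    [0, 0, -0.18, 0, 0, 0, 0.4],
    [0, 0, -0.22, 0, 0, 0, 0.4],
    [0, 0, -0.25, 0, 0, 0, 0.4],
    [0, 0, -0.26, 0, 0, 0, 0.4],
    [0, 0, -0.26, 0, 0, 0, 0.4]
  ]
}}

```text
time_s: 19.4
ee_pos: [562.1, 113.5, 218.4]
orientation: [0.804, 0.595, -0.0, -0.0]
ft_force: [0.0, -0.3, -1.9]
grip_width: 0.548
gripper_force: 41.5
```

Request:
{"method": "send_rows", "body": {
  "plan": [
    [0, 0, 0, 0, 0, 0, 0.4],
    [0, 0, 0, 0, 0, 0, 0.4],
    [0, 0, 0, 0, 0, 0, 0.4],
    [0, 0, 0, 0, 0, 0, 0.4]
  ]
}}

```text
time_s: 19.9
ee_pos: [562.1, 113.5, 218.2]
orientation: [0.804, 0.595, -0.0, -0.0]
ft_force: [-0.1, 0.2, -1.4]
grip_width: 0.545
gripper_force: 41.5
```

```bash
python3 - <<'E'
from h import *
s=ctrl.observe();print(s["ee_pos"],s["orientation"].round(3),s["ft_force"],s["grip_width"],abs(s["dq"]).max())
p,d=ctrl.snapshot("scene");cv2.imwrite("pics/s3.png",p[:,:,::-1]);c,_,d=look([])
e=s["ee_pos"];P=cloud(c,d);z=e[2]+34;Q=ring(P,e[0],e[1],z-6,z+6,62)
A=np.c_[Q[:,:2]-Q[:,:2].mean(0),np.ones(len(Q))];print("slope",np.linalg.lstsq(A,Q[:,2],rcond=None)[0])
E
```

```text
[562.14594576 113.4838921  218.23914426] [ 0.804  0.595 -0.    -0.   ] [-0.05804685  0.22236201 -1.40289522] 0.5451776665427233 0.0016380884736412955
ring 36287 z 252.3 min [506.9  57.6 246.3] max [618.3 169.2 258.2] minEncl ((562.4590454101562, 113.38088989257812), 56.05706787109375) fit (array([562.6, 113.8]), 43.5)
slope [ 4.28632483e-04 -4.04026914e-03  2.52310577e+02]
```

View pics/s3.png

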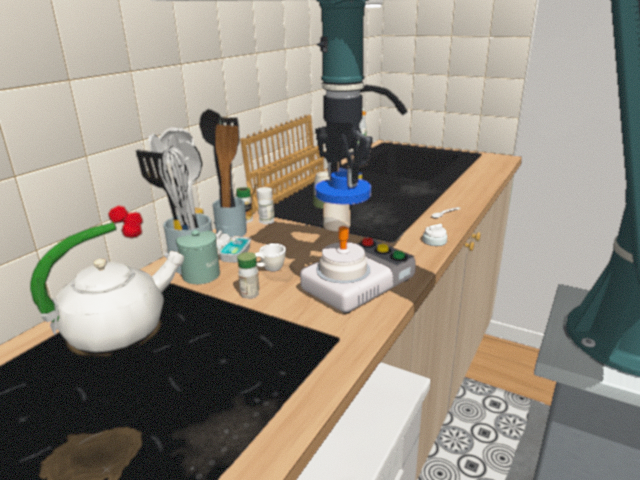

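The scene view shows the blue cover held level at (343,190), 144 mm above where it sat. The inner lid is seated on the pot at (343,262), and the bystanders haven't moved.

```bash
python3 -c "
from plant import ctrl
print(ctrl.close_job())"
```

```text
the job is handed in; nothing more can be done
None
```

The job is handed in at about 20 s: the red, yellow and green keys were pressed fully in order, the inner lid is seated on the pot, and the blue cover is held level and still about 14 cm above where it sat, with the bystanders where they were.

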